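# Castle nut tightened and lined up with the cotter hole

### The arm

A 6-joint arm with a two-finger parallel gripper is mounted at the origin on a cart in front of the work surface, level with it; the furniture and walls round the work are solid. World frame = base frame: x ahead of the robot, y to its left, z up, the work surface at z = 0. Lengths are in mm, angles in rad, forces in N, time in s.
With the tool pointing down it reaches from about 300 to 775 mm from the base axis. Payload 14.6 kg.
Tool frame: the origin (TCP) lies at the very end of the fingers, on their centre line; the grasp point (between the pads) lies 19 mm behind it (grip_point_offset is the distance from the TCP to the grasp point, in mm); z points along the fingers, y is the line along which they close (so a half turn about z gives the same grasp; the last joint's range is limited). The gripper opens to 94 mm and grips with 3 to 60 N. Pads are 16 mm wide; open, the fingers measure 119 mm over their backs; the gripper's body (75 mm by 177 mm) begins 78 mm behind the grasp point.
Start: joints at [-0.067, 0.3, 1.521, -0, 1.321, -0.067], TCP at [549.99, -0.002, 180.046] pointing down, gripper open.
Joint ranges: [-3.03, 3.03], [-0.79, 2.21], [0.23, 2.52], [-1.04, 4.18], [0, 3.07], [-2.55, 2.55]. Speed limits (rad/s): [2.22, 2.22, 2.57, 3.14, 3.14, 3.14].

### API

Orientations are given as [roll, pitch, yaw] about the fixed x, y, z axes, in that order (R = Rz(yaw) Ry(pitch) Rx(roll)).
In Python, from cell import read_state, camera, camera_info, sign_off, grip_point_offset gives the robot as it stands.
- The arm moves only by the shell command python3 -m handwheel 'ROWS' [FORCE]. ROWS is text: rows parted by semicolons, each of 5 numbers parted by spaces: the shift along the world's x, y, z in units of 40 mm (1.0 is 40 mm), then the turn about the world's z in units of 5 degrees (1.0 is 5 degrees), then the closure, from 0 (fully open) to 1 (shut). In form: dx dy dz yaw gripper; .... A call has 1 to 12 rows; each row shifts and turns the commanded pose from where the row before left it; what a row does not reach is not made up. A row lasts 1/12 s, in which the tool goes at most 41.7 mm and 7.16 degrees, less where a joint would pass 70% of its speed; a pose out of reach is approached as far as the arm can. A call is refused whole if a number of a shift passes 1 or a number of a turn 1, either way. A call with a gripper value outside its range is refused whole. The fingers move at their own pace and stop on an object; FORCE is the grip in N (left out, the last holds). Time passes only in rows, so rows that do not move let the fingers close. It gives the time, the measured TCP pose, the force, the opening and the grip force at its end, in the units of the state.
- read_state(): the state, without advancing time (a new reading comes with each control period).
- camera(name): name is "scene" or "side" or "wrist"; returns (picture, depth): 480x640x3 uint8, red, green, blue; 480x640 float32, mm along the optical axis (not along the pixel's ray), 0 where there is no reading.
- camera_info(name): a dict with "intrinsics" (3x3 intrinsics, pixels), "world_from_camera" (4x4, takes a point from camera to world coordinates). Camera axes: x right, y down, z forward; pixel columns grow to the right and rows downward; lengths in mm; the calibration is good to about 2 mm. A picture is of the moment at which its call begins: read the wrist's pose just before it. camera_info takes no time and is no camera call; for the wrist camera it gives the pose at the moment of the call.
- sign_off(): hands the job in; it is judged then, once.
The state is a dict: "clock": time; "joints": joint angles; "qd": joint speeds; "effort": joint torques, N m; "eef_pos": TCP position; "eef_rot": TCP orientation; "wrist_force": force on the tool from outside, world axes, zero at the start; "moment": the same for the moment, N m; "finger_gap": finger opening in mm; "finger_force": force on a finger pad.
Only numpy, scipy, OpenCV 4.12 (cv2) and the standard library are available. Lean on these libraries where they do the work, as an engineer would, in place of code of your own. Each camera call takes 0.05 s, during which the arm holds its last target. There are 200 camera calls.

### The job

The castle nut on the hub's spindle has been run on loose. Turn it down (right-hand thread: clockwise from above) until you feel it seat snug on its washer, then tighten it a little further, only as far as the first slot that then lines up with the cotter hole, and leave it there ready for the split pin, neither slackened back nor overtightened towards a later slot. Leave the bearing, the split pin and the dish by the hub where they lie.

Things in the scene. Friction and masses are not known exactly. Their poses are not given: they have to be found in the camera images.
- spindle_ref (a point): Point on the upright axis of the steel spindle in the grey hub with three studs (180 mm wide, 78 mm high, fixed), 105 mm above the bench: mid-height of the seated nut's hexagon. x: along the 5 mm cotter hole through the spindle, level with the nut's slots; a dark groove across the spindle's end face (132 mm up, 24 mm wide) runs the same way. z up.
- nut_grip (a point): Centre of the castle nut's hexagon, on the spindle axis: 36 mm across flats, 26 mm high (13 mm each way); on it a crown, 34 mm wide, 10 mm high, with six slots 8 mm wide, one over the middle of each flat. x: through the middle of a flat and its slot (likewise every 60 degrees), z up. Washer and sleeve below are slimmer (34 mm), so fingertips may reach 20 mm below this point.
- nut_slot_b (a point): The same point on the nut, its x 60 degrees on (anticlockwise from above), through the next slot. The nut starts 1.7 to 3.1 rad short of snug and runs freely (0.05 Nm); when it seats, the torque steps up to 1.8 Nm and stays so as it is tightened. Turn slowly (under 0.2 rad/s) to feel it: a quick stop lets the wind-up go. It stays where it is left and does not sink visibly.
- nut_slot_c (a point): The same point on the nut, its x 120 degrees on, through the slot after that. A slot lines up every 60 degrees (1.047 rad); the first to line up after snug comes 20 to 50 degrees (0.35 to 0.85 rad) past it.
- bearing_mid (a point): Bystander: centre of a loose ball bearing, 62 mm in diameter, 16 mm high, flat on the bench near the hub.
- cotter_mid (a point): Bystander: middle of a loose steel split pin, 56 mm long, 9 mm high, with an eye 18 mm wide, lying on the bench near the hub.
- dish_mid (a point): Bystander: middle of a loose empty steel parts dish, 132 mm in diameter, 26 mm high.
- nut_mark (a point): For judging only, nothing to see or touch and far too fine for the noisy readings: a point 0.4 mm off the spindle axis, that turns with the nut.
- seat_mark (a point): For judging only, nothing to see or touch and far too fine for the noisy readings: a point 0.4 mm off the spindle axis, on the seat under the nut, where nut_mark comes when the nut is snug; the seat is dragged round with the nut as it is tightened further. Its axes mean nothing.
- thread_mark (a point): For judging only, nothing to see or touch and far too fine for the noisy readings: a point 0.4 mm off the spindle axis, fixed in the spindle where seat_mark lies until the nut is snug. Its axes mean nothing.
- castle_nut: The castle nut itself; its origin lies on the spindle axis at bench height, its axes as those of nut_grip.
Things that resemble listed ones, but are neither listed nor needed, are in the scene too. Of the things that look like the part that bears spindle_ref, the larger one is meant.

How it is judged (in metres and radians):
On the way:
1. the nut is seated snug (within 9 degrees) (distance between nut_mark and seat_mark below 6e-05 m), for 0.1 s.
At the end, for the whole second after the job is handed in: A slot is within 5 degrees (0.09 rad) of the cotter hole's line, the nut tightened 0.2 to 1.05 rad past snug (first slot) and not slackened by over 0.15 rad, at rest and released; bearing, split pin and dish within 30 mm of their starts (angle between the x axis of any of nut_grip, nut_slot_b, nut_slot_c and the x axis of spindle_ref, either way round below 0.09 rad and distance between nut_mark and seat_mark below 6e-05 m and distance between seat_mark and thread_mark between 8e-05 and 0.000401 m and angular speed of castle_nut below 0.05 rad/s and distance of each of bearing_mid, cotter_mid, dish_mid from where it was at the start of the episode below 0.03 m); the robot touches nothing.
It fails at once if the nut is tightened more than 1.17 rad past snug, on towards the second slot (distance between seat_mark and thread_mark above 0.000442 m).
It fails at once if the bearing is knocked away (over 30 mm) (distance of bearing_mid from where it was at the start of the episode above 0.03 m).
It fails at once if the split pin is knocked away (over 30 mm) (distance of cotter_mid from where it was at the start of the episode above 0.03 m).
It fails at once if the dish is knocked away (over 30 mm) (distance of dish_mid from where it was at the start of the episode above 0.03 m).
It also fails if it takes over 72 s, if anything falls off the work surface, if the arm or the gripper's body presses on something with over 40 N, if the wrist force passes 120 N, or if a joint passes its speed limit or range.

## Working session

There is one attempt and no reset: what is moved stays moved. The work goes in short steps, Python scripts to look and compute and a shell command to move; the robot and the scene stay as the last step left them, time stands still between calls to the robot, and variables do not carry over. Pictures are saved under pics/ and viewed, at most 10 in all, crops included, and the job is handed in when it is done.

```bash
mkdir -p pics; ls; cat > h.py <<'E'
import numpy as np, cv2
from cell import *
def snap(n,tag=None):
    info=camera_info(n); im,d=camera(n)
    if tag: cv2.imwrite(f'pics/{tag}.png',im[:,:,::-1])
    return im,d,np.array(info["intrinsics"]),np.array(info["world_from_camera"])
def cloud(d,K,T):
    v,u=np.mgrid[:480,:640]
    p=np.stack([(u-K[0,2])/K[0,0]*d,(v-K[1,2])/K[1,1]*d,d,np.ones_like(d)],-1)
    return (p@T.T)[...,:3]
def ray(u,v,z,K,T):
    r=T[:3,:3]@np.array([(u-K[0,2])/K[0,0],(v-K[1,2])/K[1,1],1]); o=T[:3,3]
    return o+r*(z-o[2])/r[2]
E
python3 - <<'E'
from h import *
a=snap('scene','scene');b=snap('wrist','wrist')
for s in(a,b): print(s[3].round(2), s[2].round(0)[0])
for n,s in (('s',a),('w',b)):
    P=cloud(s[1],s[2],s[3])
    m=(s[1]>0)&(P[...,2]>100)&(P[...,2]<150)&(P[...,0]>280)
    c,l,st,ce=cv2.connectedComponentsWithStats(m.astype('uint8'))
    for i in range(1,c):
        if st[i,4]>80: print(n,st[i],np.median(P[l==i],0).round(1),P[l==i].max(0).round(1))
cv2.imwrite('pics/both.png',cv2.resize(np.vstack([a[0],b[0]])[:,:,::-1],(480*640//480//1,600*1)) if 0 else np.vstack([a[0],b[0]])[:,:,::-1])
E
```

```text
pics
[[ 8.2000e-01 -2.9000e-01  5.0000e-01 -9.2440e+01]
 [-5.7000e-01 -4.0000e-01  7.1000e-01 -6.8317e+02]
 [-0.0000e+00 -8.7000e-01 -5.0000e-01  6.3551e+02]
 [ 0.0000e+00  0.0000e+00  0.0000e+00  1.0000e+00]] [470.   0. 316.]
[[ 1.0000e+00 -0.0000e+00 -0.0000e+00  5.5009e+02]
 [-0.0000e+00 -9.7000e-01 -2.4000e-01  6.7970e+01]
 [-0.0000e+00  2.4000e-01 -9.7000e-01  3.8272e+02]
 [ 0.0000e+00  0.0000e+00  0.0000e+00  1.0000e+00]] [387.   0. 325.]
s [166  56  13  10  97] [ 977.2 2457.8  127.2] [1028.5 2497.4  149.9]
s [ 177   82  179   95 2635] [762.2 832.3 118. ] [ 837.9 1721.3  149.9]
s [502  87  31  10 117] [1940.7  595.5  141.6] [1953.2  684.1  150. ]
s [323 135  23  12 106] [824.  524.6 143. ] [873.  531.6 149.8]
s [ 366  148  274   77 6733] [970.    5.5 117.1] [1134.   298.2  150. ]
s [375 157  20  15 167] [831.4 273.3 138.6] [866.7 281.2 149.9]
s [380 228  19  19 282] [557.3 -36.4 117.2] [583.   -9.7 132.6]
s [578 241  41  32 784] [ 827.7 -353.7  125. ] [ 861.7 -312.4  150. ]
w [ 584    0   56  281 9209] [746.3  48.7 116.4] [792.2 156.9 126.6]
w [ 321  241   54   60 2364] [565.7 -20.5 126.5] [586.1  -5.5 133.3]
w [625 282  15  26 305] [785.5 -48.  105.7] [792.6 -38.6 113.9]
```

View pics/scene.png

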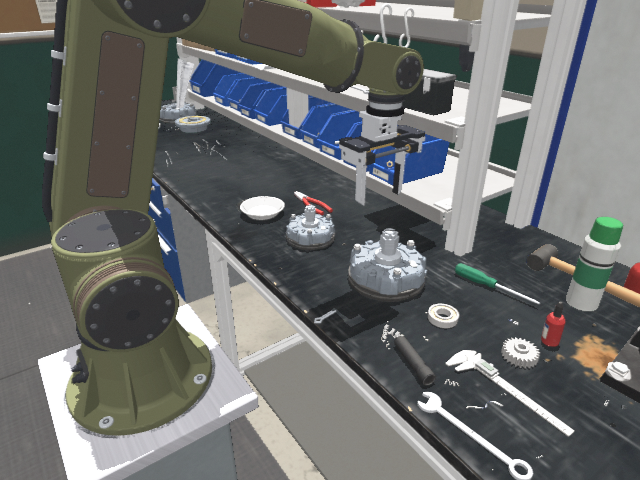

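View pics/wrist.png

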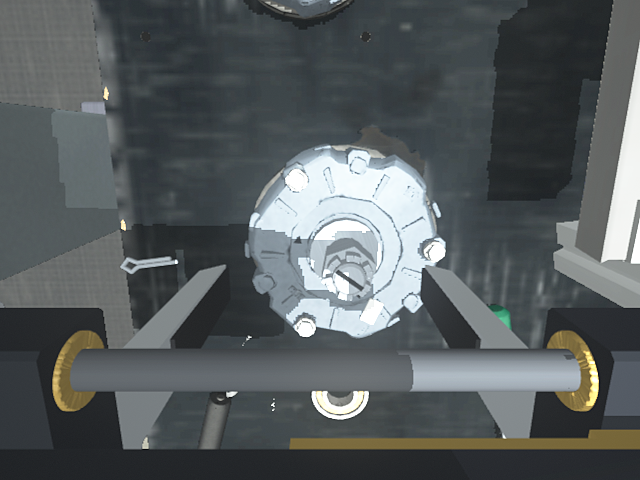

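Scene: the two hubs are at (388,262), the larger, and (310,225), the smaller and farther one. The bearing is at (443,316), the split pin at (325,316) and the dish at (262,208). The wrist view shows the large hub centred at (345,240), with the spindle end and its groove at about (350,280). The larger hub is the one meant. I'll confirm it in an enlarged crop.

```bash
python3 - <<'E'
from h import *
s=read_state();print(s['eef_rot'],s['finger_gap'],grip_point_offset)
im,d,K,T=snap('wrist')
P=cloud(d,K,T)
c=im[225:325,290:410]; cv2.imwrite('pics/crop.png',cv2.resize(c,None,fx=6,fy=6,interpolation=cv2.INTER_CUBIC)[:,:,::-1])
z=P[...,2]; R=np.hypot(P[...,0]-566,P[...,1]+22)<40
for lo,hi in((129,136),(124,131),(115,123),(103,117),(120,131)):
    q=P[R&(z>lo)&(z<hi)&(d>0)]
    if len(q)>5:
        (cx,cy),r=cv2.minEnclosingCircle(q[:,:2].astype('float32'));print(lo,hi,len(q),np.median(q,0).round(1),cx,cy,r)
# larger hub circle
q=P[(z>40)&(z<140)&(d>0)&(np.hypot(P[...,0]-566,P[...,1]+22)<130)];print(cv2.minEnclosingCircle(q[:,:2].astype('float32')))
for uv in((337,271),(362,289),(350,280)): print(ray(*uv,132,K,T).round(1))
E
```

```text
[-3.14058877e+00 -5.18735161e-05  1.57078286e+00] 93.94207974141925 18.8
129 136 772 [566.5 -25.4 130.7] 566.4075317382812 -25.989032745361328 11.627398490905762
124 131 1225 [566.  -24.2 127.8] 566.349365234375 -26.250377655029297 17.20204734802246
115 123 591 [563.5 -15.8 117. ] 566.408447265625 -25.959829330444336 20.663116455078125
103 117 518 [563.5 -12.4 115.9] 566.4270629882812 -25.853076934814453 20.717409133911133
120 131 1338 [565.9 -23.4 127.3] 566.5007934570312 -26.10593032836914 17.221542358398438
((567.1740112304688, -26.02421760559082), 91.11772918701172)
[558.1 -19.  132. ]
[575.5 -32.1 132. ]
[567.1 -25.6 132. ]
```

View pics/crop.png

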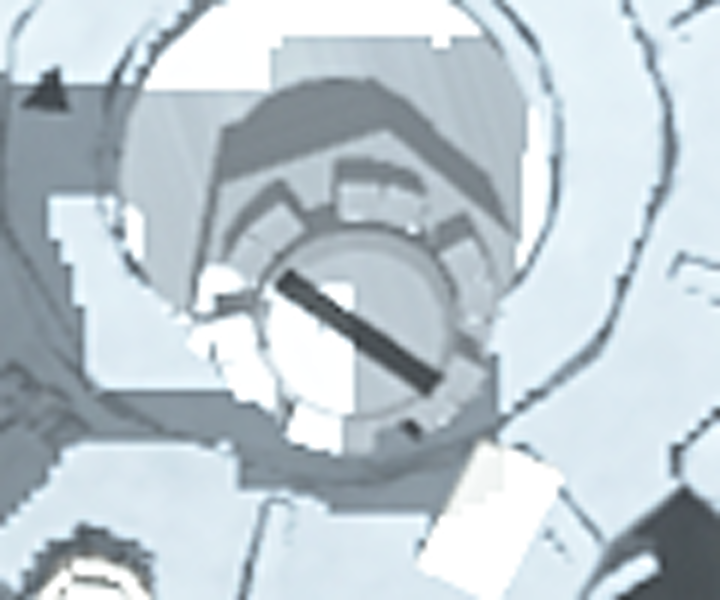

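The crop confirms the large hub: 182 mm wide, spindle axis at about (566.5, -26.0), and a dark groove on the end face from crop (287,280) to (432,383). The castle nut's hex corners are at crop (388,130), (220,183) and (520,235). Next I'll get the angles and the stud clearance.

```bash
cat >> h.py <<'E'
C=np.array([566.5,-26.0])
def groove(im,K,T):
    uv=K@((np.linalg.inv(T)@np.array([*C,132,1]))[:3]); uv=uv[:2]/uv[2]
    g=im.max(2); v,u=np.mgrid[:480,:640]
    m=(g<75)&(np.hypot(u-uv[0],v-uv[1])<17)
    n,l,st,_=cv2.connectedComponentsWithStats(m.astype('uint8'))
    i=1+np.argmax(st[1:,4]); ys,xs=np.nonzero(l==i)
    p=np.array([ray(x,y,132,K,T)[:2] for x,y in zip(xs,ys)])
    w,V=np.linalg.eigh(np.cov(p.T)); a=np.degrees(np.arctan2(V[1,1],V[0,1]))
    return uv,len(p),p.mean(0),(a+90)%180-90,np.sqrt(12*w)
E
python3 - <<'E'
from h import *
im,d,K,T=snap('wrist')
print(groove(im,K,T))
for n,uv,z in(('corner',(388,130),118),('corner',(220,183),118),('corner',(520,235),118),('slot',(313,205),128),('slot',(432,222),128),('slot',(225,312),128)):
    p=ray(290+uv[0]/6,225+uv[1]/6,z,K,T)[:2]-C; print(n,np.hypot(*p).round(1),np.degrees(np.arctan2(p[1],p[0])).round(1))
P=cloud(d,K,T);r=np.hypot(*(P[...,:2]-C).transpose(2,0,1))
# hex flat outline: max radius by angle at z 110-119
q=P[(d>0)&(P[...,2]>110)&(P[...,2]<119.5)&(r<24)][:,:2]-C
h=cv2.convexHull(q.astype('float32'))[:,0]
print([(round(float(np.hypot(*a)),1),round(float(np.degrees(np.arctan2(a[1],a[0])))))for a in h])
for lo in range(26,95,8):
    k=(d>0)&(r>lo)&(r<lo+8)&(P[...,2]<125); print(lo,P[k][:,2].max().round(1),end=' ')
for n in('scene',):
    im,d,K,T=snap(n);print(n,groove(im,K,T))
E
```

```text
(array([348.99662266, 280.56885588]), 1, array([557.52100661, -19.78451812]), np.float64(nan), array([nan, nan]))
corner 20.8 77.3
corner 20.6 138.1
corner 21.9 19.4
slot 14.9 108.3
slot 15.1 53.2
slot 14.8 175.6
[(20.4, 19), (20.2, 21), (19.2, 28), (19.0, 68), (20.8, 80), (20.3, 85), (18.8, 122), (19.8, 133), (20.8, 139), (19.3, 149), (18.4, 159), (20.3, -164), (20.7, -160), (19.7, -151), (18.5, -122), (18.6, -117), (18.0, -79), (18.2, -70), (20.6, -43), (19.9, -38), (18.3, -20), (19.5, 13)]
26 73.4 34 63.7 42 64.0 50 65.0 58 72.8 66 78.6 74 78.7 82 72.9 90 49.3 scene (array([389.41681953, 228.94535581]), 580, array([583.0473175 , -10.49953974]), np.float64(49.87506992719358), array([ 73.33756395, 108.123881  ]))h.py:22: RuntimeWarning: Degrees of freedom <= 0 for slice
  w,V=np.linalg.eigh(np.cov(p.T)); a=np.degrees(np.arctan2(V[1,1],V[0,1]))
  c *= np.true_divide(1, fact)
  c *= np.true_divide(1, fact)
```

```bash
python3 -m handwheel '0.2 -0.35 0 1 0; 0.2 -0.3 0 1 0; 0.0125 0 0 1 0; 0 0 0 1 0; 0 0 0 1 0; 0 0 0 1 0; 0 0 0 1 0; 0 0 0 1 0; 0 0 0 1 0; 0 0 0 1 0; 0 0 0 1 0; 0 0 0 1 0' && python3 -m handwheel '0 0 0 1 0; 0 0 0 1 0; 0 0 0 1 0; 0 0 0 1 0; 0 0 0 1 0; 0 0 0 1 0; 0 0 0 1 0; 0 0 0 1 0; 0 0 0 1 0; 0 0 0 0.8 0; 0 0 0 0 0; 0 0 0 0 0'
sed -i 's/g<75/g<120/' h.py
python3 - <<'E'
from h import *
s=read_state();print(s['eef_pos'],np.degrees(s['eef_rot']),s['joints'],s['wrist_force'],s['moment'])
im,d,K,T=snap('wrist');print(groove(im,K,T))
u,v=map(int,groove(im,K,T)[0])
cv2.imwrite('pics/c2.png',cv2.resize(im[v-50:v+50,u-60:u+60],None,fx=6,fy=6,interpolation=cv2.INTER_CUBIC)[:,:,::-1]);print(u,v)
E
```

```text
clock: 1.25
eef_pos: [566.4, -26.0, 179.9]
eef_rot: [-3.141, -0.0, 2.622]
wrist_force: [0.5, 0.4, 0.5]
finger_gap: 93.6
finger_force: 0.0
clock: 2.25
eef_pos: [566.4, -26.0, 179.9]
eef_rot: [3.142, -0.0, -2.812]
wrist_force: [0.4, -1.0, 0.3]
finger_gap: 94.0
finger_force: 0.0
[566.44022087 -25.98517812 179.94577446] [ 1.79995122e+02 -1.08278974e-02 -1.61133375e+02] [-1.10431686e-01  3.38143503e-01  1.47100146e+00 -3.49962737e-06
  1.33265494e+00 -2.01051190e+00] [ 0.41193383 -1.01494983  0.3095254 ] [ 0.10082994 -0.02518046 -0.0005967 ]
(array([325.58166995, 244.39457846]), 100, array([566.14362684, -26.07032429]), np.float64(-36.3150768090313), array([ 2.27955302, 22.33496946]))
325 244
```

View pics/c2.png

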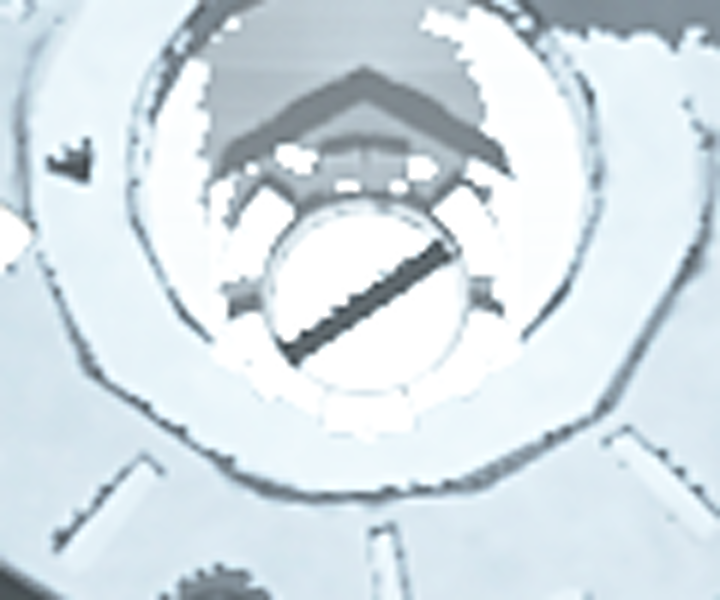

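The view confirms the alignment: the slots at crop (240,298) and (487,295) lie on the finger line, and the groove runs at about -36.5° through (566.1,-26.1). Now I'll descend and grip.

```bash
python3 -m handwheel '0 0 -0.5 0 0; 0 0 -0.5 0 0; 0 0 -0.5 0 0; 0 0 -0.4 0 0; 0 0 -0.3 0 0; 0 0 -0.14 0 0; 0 0 0 0 0.3; 0 0 0 0 0.5; 0 0 0 0 0.6; 0 0 0 0 0.7;0 0 0 0 0.8; 0 0 0 0 1' 50 && python3 -m handwheel '0 0 0 0 1;0 0 0 0 1;0 0 0 0 1;0 0 0 0 1;0 0 0 0 1;0 0 0 0 1' 50; python3 -c "
from h import *
s=read_state();print(s['moment'],s['joints'][5],s['effort'][5],s['eef_rot'][2])"
```

```text
clock: 3.3
eef_pos: [566.7, -26.0, 86.9]
eef_rot: [-3.141, 0.001, -2.81]
wrist_force: [-0.4, -0.5, 0.2]
finger_gap: 57.1
finger_force: 0.0
clock: 3.8
eef_pos: [566.4, -25.7, 86.5]
eef_rot: [3.141, -0.0, -2.81]
wrist_force: [-1.0, 2.7, 1.7]
finger_gap: 35.3
finger_force: 50.0
[ 0.70275043  0.18790655 -0.03417048] -2.012843530698626 0.017358858603984118 -2.8098339686104508
```

```bash
cat > st.py <<'E'
from h import *
s=read_state();print('Mz',s['moment'].round(2) if hasattr(s['moment'],'round') else s['moment'],'e6',round(float(s['effort'][5]),3),'q6',round(float(s['joints'][5]),4),'yaw',round(float(np.degrees(s['eef_rot'][2])),2),'close%60',round(float(np.degrees(s['eef_rot'][2])-90)%60,2),s['clock'])
E
python3 -m handwheel '0 0 0 -0.2 1;0 0 0 -0.4 1;0 0 0 -0.6 1;0 0 0 -0.6 1;0 0 0 -0.6 1;0 0 0 -0.6 1;0 0 0 -0.6 1;0 0 0 -0.6 1;0 0 0 -0.6 1;0 0 0 -0.6 1;0 0 0 -0.6 1;0 0 0 -0.6 1' >/dev/null; python3 st.py;  python3 -m handwheel '0 0 0 -0.6 1;0 0 0 -0.6 1;0 0 0 -0.6 1;0 0 0 -0.6 1;0 0 0 -0.6 1;0 0 0 -0.6 1;0 0 0 -0.6 1;0 0 0 -0.6 1;0 0 0 -0.6 1;0 0 0 -0.6 1;0 0 0 -0.6 1;0 0 0 -0.6 1' ; python3 st.py; python3 -m handwheel '0 0 0 -0.5 1;0 0 0 -0.4 1;0 0 0 -0.3 1;0 0 0 -0.2 1;0 0 0 -0.15 1;0 0 0 -0.15 1' >/dev/null; python3 st.py
```

```text
Mz [0.79 0.22 0.1 ] e6 -1.26 q6 -1.4333 yaw 165.8 close%60 15.8 4.8
clock: 5.8
eef_pos: [566.5, -25.7, 86.5]
eef_rot: [3.141, -0.0, 2.266]
wrist_force: [0.2, 4.7, 2.1]
finger_gap: 34.9
finger_force: 50.0
Mz [0.84 0.18 0.02] e6 -1.261 q6 -0.8051 yaw 129.81 close%60 39.81 5.8
Mz [1.05 0.11 0.08] e6 -0.241 q6 -0.6593 yaw 121.45 close%60 31.45 6.3
```

```bash
R='';
python3 -m handwheel '0 0 0 -0.15 1;0 0 0 -0.15 1;0 0 0 -0.15 1;0 0 0 -0.15 1;0 0 0 -0.15 1;0 0 0 -0.15 1;0 0 0 -0.15 1;0 0 0 -0.15 1;0 0 0 -0.15 1;0 0 0 -0.15 1;0 0 0 -0.15 1;0 0 0 -0.15 1' >/dev/null; python3 st.py
python3 -m handwheel '0 0 0 -0.15 1;0 0 0 -0.15 1;0 0 0 -0.15 1;0 0 0 -0.15 1;0 0 0 -0.15 1;0 0 0 -0.15 1;0 0 0 -0.15 1;0 0 0 -0.15 1' >/dev/null; python3 st.py
python3 -m handwheel '0 0 0 -0.15 1;0 0 0 -0.15 1;0 0 0 -0.15 1;0 0 0 -0.15 1;0 0 0 -0.15 1;0 0 0 -0.15 1;0 0 0 -0.15 1;0 0 0 -0.15 1' >/dev/null; python3 st.py
```

```text
Mz [1.04 0.17 0.03] e6 -0.278 q6 -0.5023 yaw 112.45 close%60 22.45 7.3
Mz [1.05 0.14 0.02] e6 -0.278 q6 -0.3975 yaw 106.45 close%60 16.45 7.9667
Mz [1.02 0.18 0.05] e6 -0.278 q6 -0.2928 yaw 100.45 close%60 10.45 8.6333
```

```bash
cd .;
python3 -m handwheel '0 0 0 -0.15 1;0 0 0 -0.15 1;0 0 0 -0.15 1;0 0 0 -0.15 1;0 0 0 -0.15 1;0 0 0 -0.15 1' >/dev/null; python3 st.py
python3 -m handwheel '0 0 0 -0.15 1;0 0 0 -0.15 1;0 0 0 -0.15 1;0 0 0 -0.15 1;0 0 0 -0.15 1;0 0 0 -0.15 1' >/dev/null; python3 st.py
python3 -m handwheel '0 0 0 -0.15 1;0 0 0 -0.15 1;0 0 0 -0.15 1;0 0 0 -0.15 1;0 0 0 -0.15 1;0 0 0 -0.15 1' >/dev/null; python3 st.py
python3 -m handwheel '0 0 0 -0.15 1;0 0 0 -0.15 1;0 0 0 -0.15 1;0 0 0 -0.15 1;0 0 0 -0.15 1;0 0 0 -0.15 1' >/dev/null; python3 st.py
```

```text
Mz [1.08 0.1  0.02] e6 -0.278 q6 -0.2143 yaw 95.95 close%60 5.95 9.1333
Mz [1.05 0.12 0.09] e6 -0.278 q6 -0.1358 yaw 91.45 close%60 1.45 9.6333
Mz [1.01 0.13 0.11] e6 -0.278 q6 -0.0572 yaw 86.95 close%60 56.95 10.1333
Mz [1.04 0.18 0.04] e6 -0.278 q6 0.0214 yaw 82.45 close%60 52.45 10.6333
```

```bash
cd .;
python3 -m handwheel '0 0 0 -0.15 1;0 0 0 -0.15 1;0 0 0 -0.15 1;0 0 0 -0.15 1;0 0 0 -0.15 1;0 0 0 -0.15 1' >/dev/null; python3 st.py
python3 -m handwheel '0 0 0 -0.15 1;0 0 0 -0.15 1;0 0 0 -0.15 1;0 0 0 -0.15 1;0 0 0 -0.15 1;0 0 0 -0.15 1' >/dev/null; python3 st.py
python3 -m handwheel '0 0 0 -0.15 1;0 0 0 -0.15 1;0 0 0 -0.15 1;0 0 0 -0.15 1;0 0 0 -0.15 1;0 0 0 -0.15 1' >/dev/null; python3 st.py
```

```text
Mz [1.04 0.14 0.03] e6 -0.278 q6 0.0999 yaw 77.95 close%60 47.95 11.1333
Mz [1.06 0.15 1.05] e6 0.71 q6 0.1777 yaw 73.51 close%60 43.51 11.6333
Mz [1.07 0.12 1.86] e6 1.477 q6 0.2559 yaw 69.04 close%60 39.04 12.1333
```

Snug came at a closing angle of about 45°, so the first aligned slot is at 23.5°, roughly 22° further on. I'll turn there slowly, release, and look.

```bash
cd .;
python3 -m handwheel '0 0 0 -0.15 1;0 0 0 -0.15 1;0 0 0 -0.15 1;0 0 0 -0.15 1;0 0 0 -0.15 1;0 0 0 -0.15 1;0 0 0 -0.15 1;0 0 0 -0.15 1;0 0 0 -0.15 1;0 0 0 -0.15 1;0 0 0 -0.15 1;0 0 0 -0.15 1' >/dev/null; python3 st.py
python3 -m handwheel '0 0 0 -0.15 1;0 0 0 -0.15 1;0 0 0 -0.15 1;0 0 0 -0.15 1;0 0 0 -0.15 1;0 0 0 -0.15 1;0 0 0 -0.15 1;0 0 0 -0.1 1;0 0 0 -0.06 1;0 0 0 -0.02 1;0 0 0 0 1;0 0 0 0 1' >/dev/null; python3 st.py
python3 -m handwheel '0 0 0 0 0.6;0 0 0 0 0.5;0 0 0 0 0.4;0 0 0 0 0.3;0 0 0 0 0.1;0 0 0 0 0;0 0 0 0 0;0 0 0 0 0' ; python3 st.py
python3 -m handwheel '0 0 0.3 0 0;0 0 0.5 0 0;0 0 0.5 0 0;0 0 0.5 0 0;0 0 0.3 0 0;0 0 0.24 0 0;0 0 0 0 0;0 0 0 0 0' 
python3 - <<'E'
from h import *
im,d,K,T=snap('wrist');g=groove(im,K,T);print(g)
u,v=map(int,g[0])
cv2.imwrite('pics/c3.png',cv2.resize(im[v-50:v+50,u-60:u+60],None,fx=6,fy=6,interpolation=cv2.INTER_CUBIC)[:,:,::-1]);print(u,v)
E
```

```text
Mz [1.09 0.16 1.8 ] e6 1.477 q6 0.4129 yaw 60.05 close%60 30.05 13.1333
Mz [1.1  0.06 1.81] e6 1.801 q6 0.5196 yaw 53.93 close%60 23.93 14.1333
clock: 14.8
eef_pos: [566.5, -26.0, 86.5]
eef_rot: [3.141, 0.0, 0.94]
wrist_force: [0.6, 0.0, 0.5]
finger_gap: 80.7
finger_force: 0.0
Mz [0.02 0.08 0.01] e6 0.002 q6 0.5206 yaw 53.85 close%60 23.85 14.8
clock: 15.47
eef_pos: [566.5, -26.0, 180.2]
eef_rot: [3.141, -0.0, 0.94]
wrist_force: [-0.1, 0.1, -0.4]
finger_gap: 94.3
finger_force: 0.0
(array([324.36092215, 244.15160163]), 129, array([566.90831749, -25.74660596]), np.float64(-36.31387220666568), array([ 2.71707353, 21.79449003]))
324 244
```

View pics/c3.png

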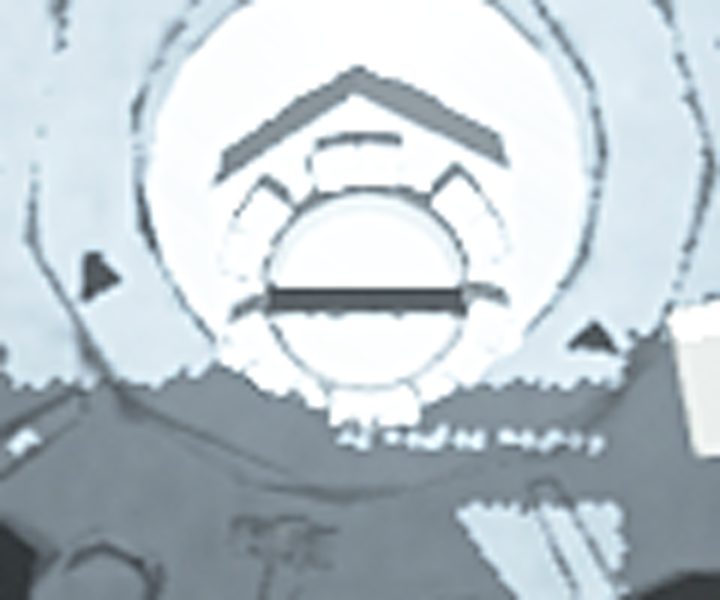

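The groove is horizontal at crop y=298. The slots at (247,302) and (490,292) and the hex edges look a few degrees anticlockwise of it, so the nut lagged. I'll measure how much.

```bash
python3 - <<'E'
from h import *
im,d,K,T=snap('wrist')
f=lambda u,v,z:ray(324-60+(u+.5)/6-.5,244-50+(v+.5)/6-.5,z,K,T)[:2]
ang=lambda p:np.degrees(np.arctan2(p[1],p[0]))
c,l,r=[f(*p,118) for p in((357,93),(217,184),(508,164))]
for p in(c,l,r): print('corner',np.hypot(*(p-C)).round(1),(ang(p-C)-30)%60)
for a,b in((c,l),(r,c)): print('edge dir flat%60',(ang(b-a)-90)%60)
a,b=f(247,302,125),f(490,292,125);print('slots',ang(b-a)%60)
# shadow boundary edges by fit: dark band lower boundary in raw picture
g=im.max(2).astype(int);h=224+20
L=[];R=[]
for u in range(303,347):
    col=g[200:228,u]; k=np.nonzero((col[:-1]<190)&(col[1:]>215))[0]
    if len(k): (L if u<322 else R).append((u,200+k[0]+.5))
for E in(L,R):
    p=np.array([ray(u,v,118,K,T)[:2] for u,v in E]);vx,vy,x0,y0=cv2.fitLine(p.astype('float32'),cv2.DIST_HUBER,0,.01,.01).ravel()
    n=np.array([-vy,vx]);print(len(p),'edge fit %60',(np.degrees(np.arctan2(vy,vx))-90)%60,'dist',abs(n@(C-[x0,y0])).round(1))
E
```

```text
corner 21.5 27.008407765209157
corner 20.5 22.54374585265009
corner 20.9 32.35013167150931
edge dir flat%60 27.18306489077682
edge dir flat%60 28.346588672140626
slots 26.273911334453004
18 edge fit %60 28.070198 dist 18.6
20 edge fit %60 28.754074 dist 18.3
```

The nut sits at about 28° against the hole's 23.6°, because it lags the tool by about 4.2° at 1.8 Nm. I'll realign the tool to the nut, regrip, and turn it 4.4° further with the lag allowed for.

```bash
cd .;
python3 -m handwheel '0 0 -0.5 0.42 0; 0 0 -0.5 0.42 0; 0 0 -0.5 0 0; 0 0 -0.4 0 0; 0 0 -0.3 0 0; 0 0 -0.14 0 0; 0 0 0 0 0.3; 0 0 0 0 0.5; 0 0 0 0 0.6; 0 0 0 0 0.7;0 0 0 0 0.8; 0 0 0 0 1' 50 >/dev/null; python3 -m handwheel '0 0 0 0 1;0 0 0 0 1;0 0 0 0 1;0 0 0 0 1;0 0 0 0 1;0 0 0 0 1' 50; python3 st.py
python3 -m handwheel '0 0 0 -0.14 1;0 0 0 -0.15 1;0 0 0 -0.15 1;0 0 0 -0.15 1;0 0 0 -0.15 1;0 0 0 -0.15 1' >/dev/null; python3 st.py
python3 -m handwheel '0 0 0 -0.15 1;0 0 0 -0.15 1;0 0 0 -0.15 1;0 0 0 -0.15 1;0 0 0 -0.15 1;0 0 0 -0.1 1;0 0 0 0 1;0 0 0 0 1;0 0 0 0 1' >/dev/null; python3 st.py
python3 -m handwheel '0 0 0 0 0.6;0 0 0 0 0.5;0 0 0 0 0.4;0 0 0 0 0.3;0 0 0 0 0.1;0 0 0 0 0;0 0 0 0 0;0 0 0 0 0' >/dev/null; python3 st.py
python3 -m handwheel '0 0 0.3 0.2 0;0 0 0.5 0.2 0;0 0 0.5 0.2 0;0 0 0.5 0.2 0;0 0 0.3 0 0;0 0 0.24 0 0;0 0 0 0 0;0 0 0 0 0' 
python3 - <<'E'
from h import *
im,d,K,T=snap('wrist');gr=groove(im,K,T);print(gr, gr[3]%60)
u0,v0=map(int,gr[0])
cv2.imwrite('pics/c4.png',cv2.resize(im[v0-50:v0+50,u0-60:u0+60],None,fx=6,fy=6,interpolation=cv2.INTER_CUBIC)[:,:,::-1]);print(u0,v0)
g=im.max(2).astype(int)
L=[];R=[]
for u in range(303,347):
    col=g[200:228,u]; k=np.nonzero((col[:-1]<190)&(col[1:]>215))[0]
    if len(k): (L if u<322 else R).append((u,200+k[0]+.5))
for E in(L,R):
    p=np.array([ray(u,v,118,K,T)[:2] for u,v in E]);vx,vy,x0,y0=cv2.fitLine(p.astype('float32'),cv2.DIST_HUBER,0,.01,.01).ravel()
    n=np.array([-vy,vx]);print(len(p),'edge fit %60',(np.degrees(np.arctan2(vy,vx))-90)%60,'dist',abs(n@(C-[x0,y0])).round(1))
E
```

```text
clock: 17.07
eef_pos: [566.4, -25.9, 86.5]
eef_rot: [-3.141, 0.0, 1.013]
wrist_force: [-2.4, 1.9, 1.6]
finger_gap: 35.1
finger_force: 50.0
Mz [ 0.14  0.31 -0.01] e6 -0.002 q6 0.4472 yaw 58.05 close%60 28.05 17.0667
Mz [0.17 0.53 1.81] e6 1.467 q6 0.5255 yaw 53.58 close%60 23.58 17.5667
Mz [0.34 0.74 1.72] e6 1.738 q6 0.5989 yaw 49.36 close%60 19.36 18.3167
Mz [-0.01  0.07  0.02] e6 0.003 q6 0.5991 yaw 49.34 close%60 19.34 18.9833
clock: 19.65
eef_pos: [566.5, -26.0, 180.2]
eef_rot: [3.141, -0.0, 0.931]
wrist_force: [0.1, -0.1, -1.1]
finger_gap: 93.7
finger_force: 0.0
(array([324.35820834, 244.16137578]), 117, array([566.40002213, -25.22889179]), np.float64(-35.60062958779892), array([ 2.55172152, 21.90050485])) 24.39937041220108
324 244
17 edge fit %60 22.365288 dist 18.6
23 edge fit %60 24.156937 dist 18.8
```

View pics/c4.png

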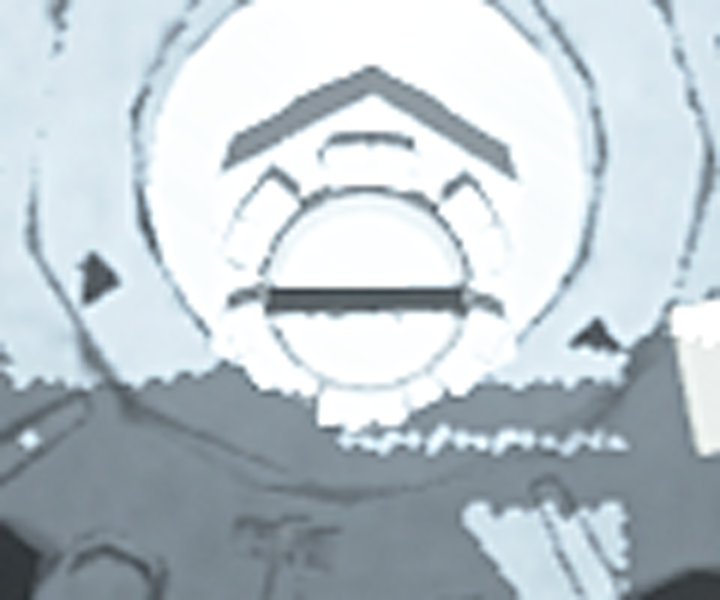

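The slots at crop (243,298) and (488,300) are now in line with the groove at y≈299. The nut is at 23.3° and the hole at about 24°. The gripper is clear, so I'm handing in.

```bash
python3 -c "
from cell import sign_off
print(sign_off())"
```

```text
the job is handed in; nothing more can be done
None
```

The castle nut is seated snug and tightened about 22° further to the first slot; by camera that slot is within about 1° of the cotter hole. The gripper is released and clear, and the job was handed in at about 20 s, with no verdict shown.

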